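Shut and latch the dry-goods bin

ROBOT

A 6-joint arm with a two-finger parallel gripper is mounted at the origin on the work surface. World frame = base frame: x ahead of the robot, y to its left, z up, the work surface at z = 0. Lengths are in m, angles in rad, forces in N, time in s.
With the tool pointing down it reaches from about 0.35 to 0.775 m from the base axis. Payload 5.5 kg.
Tool frame: the origin (TCP) lies on the mounting face of the last link; the fingertips stand 173 mm ahead of it and the grasp point (between the pads) lies 155 mm ahead of it; z points along the fingers, y is the direction in which the jaws open and shut (so a half turn about z gives the same grasp; the last joint's range is limited). The gripper opens to 85 mm and grips with 20 to 120 N. Pads are 22 mm wide; open, the fingers measure 114 mm over their backs; the gripper's body (76 mm by 85 mm) begins 54 mm behind the grasp point. The pads swing forward as they close: fully open they stand 13 mm farther back than shut.
Start: joints at [-1.404, 0.313, 0.046, 1.304, 0, 1.431], TCP at [0.174, -0.548, 0.405] pointing down, gripper open.
Joint ranges: [-2.76, 2.76], [-0.86, 1.69], [-1.03, 1.26], [-2.2, 2.34], [-1.47, 1.5], [-3.14, 3.14]. Speed limits (rad/s): [2.57, 2.57, 3.14, 3.14, 3.14, 3.14].

INTERFACE

Orientations are given as [roll, pitch, yaw] about the fixed x, y, z axes, in that order (R = Rz(yaw) Ry(pitch) Rx(roll)).
In Python, from station import * gives the robot as it stands. The module is installed in compiled form; this text tells all that it offers.
- The arm moves only by the tool move_arm, never from a script. Its argument "targets" is a list of rows, each a list of 2 entries, a list of its own where there are three numbers: the shift along the tool's x, y, z in cm, then the turn, a rotation vector about the tool's x, y, z in rad. A call has exactly 10 rows; each row shifts and turns the commanded pose from where the row before left it, along the tool's axes as they then stand; what a row does not reach is not made up. A row lasts 1/8 s, in which the tool goes at most 62.5 mm and 10.7 degrees, less where a joint would pass 70% of its speed; a pose out of reach is approached as far as the arm can. A call is refused whole if a number of a shift passes 6.25 or a number of a turn 0.188, either way. A call with a gripper value outside its range is refused whole. "hand" is the closure, from 0 (fully open) to 1 (shut), set as the call begins (left out, the last holds). The fingers move at their own pace and stop on an object; the grip force is fixed at half the most. Time passes only in rows, so rows that do not move let the fingers close, or fill a call up. It gives the time, the measured TCP pose, the force and the opening at its end, in the units of the state.
- read_state(): the state, without advancing time (a new reading comes with each control period).
- camera(name): name is "scene" or "top"; returns a dict with "image" (384x512x3 uint8, red, green, blue), "vertical_fov" (degrees; the focal length in pixels is half the picture's height over the tangent of half this angle, whatever the lens; pixels are square), "cx", "cy" (the principal point, pixels), "rvec" (rotation vector, rad) and "tvec" (3), from world to camera coordinates, as OpenCV has them. Camera axes: x right, y down, z forward; pixel columns grow to the right and rows downward; lengths in m; the calibration is good to about 2 mm. A picture is of the moment at which its call begins. There is no depth.
- job_done(): hands the job in, once; it reports no verdict.
Trained networks look in the newest picture that a camera, given by its name, has taken for a name from the list of things; names that differ only in an ending like _2 or _b are one class to them, and where a whole thing is asked for, a point or a joint stands for the part that bears it (a point fixed in the world has none). Each returns a list of dicts, best first, with "conf" (0 to 1); they miss things now and then, are a little off and sometimes report something else, mostly with a low value. They report only what shows in the picture. A call takes as long as a camera call.
- spot_in(camera, label): "position" ([x, y, z] in m, in the coordinates of the camera as it stood for that picture, good to about 4 mm: the middle of the surface that is visible of it).
- cut_out(camera, label): "mask" (384x512 bool, what is visible of it).
- place_of(camera, label): "position" ([x, y, z] in m, in the coordinates of the camera as it stood for that picture, good to about 4 mm: a listed point, or the origin of a listed thing).
The state is a dict: "clock": time; "q": joint angles; "joint_vel": joint speeds; "tau": joint torques, N m; "eef_pos": TCP position; "ee_rot": TCP orientation; "force": force on the tool from outside, world axes, zero at the start; "moment": the same for the moment, N m; "gripper_width": finger opening in m.
Only numpy, scipy, OpenCV 4.12 (cv2) and the standard library are available. Lean on these libraries where they do the work, as an engineer would, in place of code of your own. Each camera call takes 0.05 s, during which the arm holds its last target. There are 200 camera calls.

TASK

Shut the lid of the dry-goods bin and lock it: press its wing stud down until the cam is clear of the keeper, turn it a quarter turn clockwise until the cam catches, and let go so that it stays locked. The keeper is set at a different height on every bin, so find the depth by feel and never force the stud hard against its seat or the keeper, pressing, turning or lifting. Leave the can, the jar and the milk carton where they stand.

Things in the scene. Friction and masses are not known exactly. Their poses are not given: they have to be found in the camera images.
- bin: grey sheet-metal dry-goods bin fixed on the table: 260 mm front to back (its x), 300 mm wide (its y), rim 120 mm high. Origin: centre of its underside. Its -x side is the front, towards the robot, yawed up to 0.3 rad. The lid's hinge runs along y on the far rim, at x = +130, z = 120 mm in the bin's frame.
- lid (a joint): angle of the aluminium lid (264 x 306 mm, 6 mm thick): 0 shut on the rim, growing as its front edge rises. The hinge is stiff: the lid stays where it is left; 2 to 4 N pushed down near the front edge shuts it. Shut, its top face is 126 mm above the table.
- lid_edge (a point): middle of the upper front edge of the lid (264 mm from the hinge).
- stud_grip (a point): centre of the stud's wing, on the turning axis, half-way up the wing: a steel bar 10 mm thick, 40 mm long, 22 mm high, upright on a round flange 44 mm across, 5 mm thick. z is the turning axis, y runs along the wing. Stud up and lid shut: it is 162 mm above the table, at bin x = -85 mm, y = 0; flange top 151 mm, wing top 173 mm; 20 mm free under the flange.
- stud (a joint): turn of the stud, clockwise seen from above: 0 unlocked (wing along the bin's y), 1.57 a quarter turn (wing along the bin's x), stop at 1.66. A light spring (0.03 N m, damped) creeps it back to 0 unless the cam has caught. Let up within about 0.1 rad of the quarter turn, the cam rises some 5 mm into a notch and stays, at 1.42 or more.
- plunger (a joint): how far the stud is pressed in (m), 0 up. Spring: 4 N to start, 0.4 N more per mm. A cross-bar in the keeper's slot under the lid bars turning until pressed 4 to 14 mm (the keeper's height differs at each start and is not measured); 2 mm deeper the tip meets a hard seat. More than 15 N on seat or keeper damages them. Between these two depths the stud turns freely.
- can_mid (a point): bystander: food can with a label, 74 mm across, 110 mm high; its centre.
- jar_mid (a point): bystander: jar, 70 mm across, 120 mm high; its centre.
- carton_mid (a point): bystander: milk carton 65 mm x 95 mm, 190 mm high plus a 14 mm cap; centre of its box.

How it is judged:
On the way, in this order (a step that is already met when the one before it is completed fails the run):
1. the lid is shut (within 0.03 rad) with the stud still unlocked (value of joint lid below 0.03 rad and value of joint stud below 0.4 rad), for 0.1 s.
2. the stud is turned a quarter turn (1.38 rad or more) (value of joint stud above 1.38 rad), for 0.1 s.
At the end, for the whole second after the job is handed in: the lid is shut (joint below 0.025 rad) and the stud, let go, stays locked (joint above 1.38 rad) (value of joint lid below 0.025 rad and value of joint stud above 1.38 rad and contact force between stud and the fingers below 0.1 N); the robot touches nothing.
It fails at once if the stud's cam or tip is forced against the keeper and its seat with more than 15 N (contact force between stud and keeper above 15 N).
It fails at once if the can, the jar or the carton is moved more than 25 mm (distance of any of can_mid, jar_mid, carton_mid from where it was at the start of the episode above 0.025 m).
It also fails if it takes over 51 s, if anything falls off the work surface, if the arm or the gripper's body presses on something with over 40 N, if the wrist force passes 120 N, or if a joint passes its speed limit or range.

## Working session

There is one attempt and no reset: what is moved stays moved. The work goes in short steps, Python scripts to look and compute and a tool call to move; the robot and the scene stay as the last step left them, time stands still between calls to the robot, and variables do not carry over. Pictures are saved under pics/ and viewed, about 8 in all and at most 12, crops included, and the job is handed in when it is done.

Besides the shell and the picture viewer there is one more tool, called after "Call:" by a JSON object that holds its "fn" and its "kwargs", one argument or row to a line. move_arm: Moves the arm, as the interface text tells. Its arguments: {"type":"object","properties":{"targets":{"type":"array"},"hand":{"type":"number"}},"required":["targets"]}

```bash
mkdir -p pics; cat > h.py <<'E'
from station import *
import numpy as np, cv2
from scipy.spatial.transform import Rotation as R
def cam(n):
    c=camera(n); c['R']=R.from_rotvec(np.ravel(c['rvec'])).as_matrix(); c['t']=np.ravel(c['tvec']); return c
def w(c,p): return c['R'].T@(np.array(p)-c['t'])
def save(c,f): cv2.imwrite('pics/'+f,c['image'][:,:,::-1])
E
python3 - <<'E'
from h import *
np.set_printoptions(precision=4,suppress=True)
s=read_state(); print({k:np.round(v,3) for k,v in s.items()})
ims=[]
for n in ['scene','top']:
    c=cam(n); ims.append(c['image']); print(n,c['vertical_fov'],w(c,[0,0,0]))
    for l in ['bin','lid_edge','stud_grip','can_mid','jar_mid','carton_mid']:
        print(l,[(w(c,d['position']),round(d['conf'],2)) for d in place_of(n,l)[:2]])
    save(c,n+'0.png')
E
```

```text
{'clock': np.float64(0.0), 'q': array([-1.404,  0.314,  0.045,  1.304, -0.   ,  1.431]), 'joint_vel': array([-0.   , -0.001,  0.   ,  0.001,  0.001, -0.001]), 'tau': array([  0.001, -48.062,  29.853,   0.019,  -0.   ,  -0.   ]), 'eef_pos': array([ 0.174, -0.548,  0.404]), 'ee_rot': array([-3.14 , -0.   ,  0.307]), 'force': array([-0.956, -0.545,  0.685]), 'moment': array([ 0.008, -0.035, -0.042]), 'gripper_width': np.float64(0.086)}
scene 55.6077747935269 [ 1.1777 -0.0223  1.0638]
bin []
lid_edge [(array([ 0.462 , -0.0678,  0.2152]), 0.81)]
stud_grip [(array([ 0.5157, -0.0725,  0.2344]), 0.67), (array([ 0.5473, -0.3407,  0.0549]), 0.49)]
can_mid [(array([0.5422, 0.1623, 0.0571]), 0.71)]
jar_mid [(array([ 0.5476, -0.338 ,  0.0577]), 0.92)]
carton_mid [(array([0.635 , 0.2671, 0.0975]), 0.95)]
top 45.18835831531767 [0.4661 0.0874 1.3428]
bin []
lid_edge [(array([ 0.4564, -0.0657,  0.2191]), 0.76)]
stud_grip [(array([ 0.5145, -0.0721,  0.2372]), 0.68)]
can_mid [(array([0.5429, 0.1567, 0.0539]), 0.83)]
jar_mid [(array([ 0.5464, -0.3418,  0.0592]), 0.65)]
carton_mid [(array([0.6331, 0.2628, 0.0972]), 0.79), (array([ 0.4556, -0.0673,  0.2174]), 0.34)]
```

View pics/scene0.png

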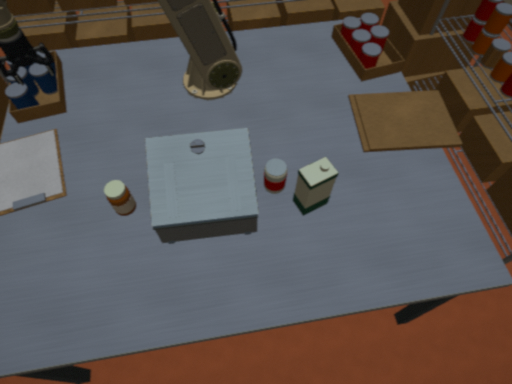

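View pics/top0.png

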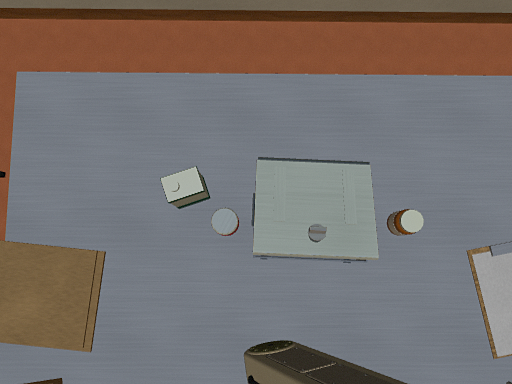

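The scene view shows the lid ajar, with the stud at (198,146), the can at (275,175), the carton at (315,183) and the jar at (120,197). The top view agrees: stud (317,232), hinge edge from (258,158) to (370,163), front edge from (254,257) to (378,258). Next I'll get the bin's yaw and the moves.

```bash
cat >> h.py <<'E'
def ray(c,u,v,z):
    f=192/np.tan(np.radians(c['vertical_fov']/2)); d=c['R'].T@np.array([(u-c['cx'])/f,(v-c['cy'])/f,1]); o=-c['R'].T@c['t']
    return o+d*(z-o[2])/d[2]
def lidcorners(c,n):
    m=cut_out(n,'lid')
    if not m: return None
    q=cv2.boxPoints(cv2.minAreaRect(max(cv2.findContours(m[0]['mask'].astype(np.uint8),0,2)[0],key=cv2.contourArea)))
    h=cv2.convexHull(np.argwhere(m[0]['mask'])[:,::-1].astype(np.float32))
    p=cv2.approxPolyN(h,4).reshape(-1,2) if hasattr(cv2,'approxPolyN') else q
    return m[0]['conf'],p
E
python3 - <<'E'
from h import *
np.set_printoptions(precision=4,suppress=True)
for n in ['top','scene']:
    c=cam(n); r=lidcorners(c,n); print(n,r)
    if r:
        for u,v in r[1]: print(u,v,ray(c,u,v,.123),ray(c,u,v,.217))
# model search: yaw, bin x,y, lid angle from corners in both views is overdetermined -> least squares on hand-read + mask corners
E
```

```text
top (0.86, array([[252.0589, 256.6458],
       [256.2975, 159.157 ],
       [369.9208, 164.5677],
       [379.7396, 259.4831]], dtype=float32))
252.05888 256.64575 [0.4494 0.0851 0.123 ] [0.4507 0.0853 0.217 ]
256.29755 159.15703 [0.7092 0.0751 0.123 ] [0.6904 0.076  0.217 ]
369.92078 164.56766 [ 0.6963 -0.2307  0.123 ] [ 0.6786 -0.2062  0.217 ]
379.73962 259.4831 [ 0.4435 -0.2501  0.123 ] [ 0.4452 -0.2241  0.217 ]
scene (0.6, array([[150.9619, 225.8506],
       [144.0026, 137.6997],
       [247.9461, 127.3054],
       [258.3885, 213.4552]], dtype=float32))
150.96188 225.85056 [ 0.6946 -0.2311  0.123 ] [ 0.7429 -0.2102  0.217 ]
144.00261 137.69974 [ 0.3702 -0.2441  0.123 ] [ 0.4508 -0.2219  0.217 ]
247.94612 127.30538 [0.383  0.0988 0.123 ] [0.4624 0.0867 0.217 ]
258.3885 213.45518 [0.7068 0.0765 0.123 ] [0.7538 0.0666 0.217 ]
```

```bash
cat >> h.py <<'E'
def plan(target,dyaw,n=10):
    "rows from measured pose; dyaw about world z"
    s=read_state(); p=s['eef_pos']; y=s['ee_rot'][2]; d=(np.array(target)-p)/n
    print('pos',np.round(p,4),'rot',np.round(s['ee_rot'],4),'F',np.round(s['force'],1))
    for k in range(n):
        a=y+dyaw/n*k
        print([[round(100*(d[0]*np.cos(a)+d[1]*np.sin(a)),2),round(100*(d[0]*np.sin(a)-d[1]*np.cos(a)),2),round(-100*d[2],2)],[0,0,round(-dyaw/n,3)]],end=',')
    print()
E
python3 -c "
from h import *
plan([.475,-.13,.418],1.8)"
```

```text
pos [ 0.1736 -0.5482  0.4048] rot [3.1414 0.     0.3068] F [ 0.7 -0.3  0. ]
[[np.float64(4.14), np.float64(-3.08), np.float64(-0.13)], [0, 0, -0.18]],[[np.float64(4.62), np.float64(-2.29), np.float64(-0.13)], [0, 0, -0.18]],[[np.float64(4.95), np.float64(-1.42), np.float64(-0.13)], [0, 0, -0.18]],[[np.float64(5.13), np.float64(-0.51), np.float64(-0.13)], [0, 0, -0.18]],[[np.float64(5.14), np.float64(0.41), np.float64(-0.13)], [0, 0, -0.18]],[[np.float64(4.98), np.float64(1.33), np.float64(-0.13)], [0, 0, -0.18]],[[np.float64(4.66), np.float64(2.2), np.float64(-0.13)], [0, 0, -0.18]],[[np.float64(4.19), np.float64(3.0), np.float64(-0.13)], [0, 0, -0.18]],[[np.float64(3.59), np.float64(3.7), np.float64(-0.13)], [0, 0, -0.18]],[[np.float64(2.87), np.float64(4.28), np.float64(-0.13)], [0, 0, -0.18]],
```

Call:
{"fn": "move_arm", "kwargs": {
  "targets": [
    [[4.1,-3.1,-0.13],[0,0,-0.18]],
    [[4.6,-2.3,-0.13],[0,0,-0.18]],
    [[4.95,-1.4,-0.13],[0,0,-0.18]],
    [[5.1,-0.5,-0.13],[0,0,-0.18]],
    [[5.1,0.4,-0.13],[0,0,-0.18]],
    [[5.0,1.3,-0.13],[0,0,-0.18]],
    [[4.7,2.2,-0.13],[0,0,-0.18]],
    [[4.2,3.0,-0.13],[0,0,-0.18]],
    [[3.6,3.7,-0.13],[0,0,-0.18]],
    [[2.9,4.3,-0.13],[0,0,-0.18]]
  ],
  "hand": 1
}}

```text
clock: 2.15
eef_pos: [0.4748, -0.1279, 0.418]
ee_rot: [3.141, 0.001, 2.113]
force: [1.1, -1.0, -0.7]
gripper_width: -0.0001
```

Call:
{"fn": "move_arm", "kwargs": {
  "targets": [
    [[0,0,1.1],[0,0,0]],
    [[0,0,1.1],[0,0,0]],
    [[0,0,1.1],[0,0,0]],
    [[0,0,1.1],[0,0,0]],
    [[0,0,1.1],[0,0,0]],
    [[0,0,1.1],[0,0,0]],
    [[0,0,1.1],[0,0,0]],
    [[0,0,1.1],[0,0,0]],
    [[0,0,1.1],[0,0,0]],
    [[0,0,1.1],[0,0,0]]
  ]
}}

```text
clock: 3.4
eef_pos: [0.4739, -0.1293, 0.3069]
ee_rot: [-3.141, -0.0, 2.107]
force: [-1.6, -0.9, 1.9]
gripper_width: 0.0003
```

Call:
{"fn": "move_arm", "kwargs": {
  "targets": [
    [[0,0,0.2],[0,0,0]],
    [[0,0,0.2],[0,0,0]],
    [[0,0,0.15],[0,0,0]],
    [[0,0,0.1],[0,0,0]],
    [[0,0,0.1],[0,0,0]],
    [[0,0,0.1],[0,0,0]],
    [[0,0,0.05],[0,0,0]],
    [[0,0,0],[0,0,0]],
    [[0,0,0],[0,0,0]],
    [[0,0,0],[0,0,0]]
  ]
}}

```text
clock: 4.65
eef_pos: [0.474, -0.1294, 0.2994]
ee_rot: [3.141, 0.001, 2.107]
force: [-2.9, 1.3, 7.0]
gripper_width: 0.0
```

```bash
python3 -c "
from h import *
s=read_state();print(np.round(s['q'],3),s['force'])
plan([.39,-.15,.40],1.8)"
```

```text
[-0.43   0.213 -0.355  1.002  0.     0.605] [-2.8668119   1.26574164  7.02251067]
pos [ 0.474  -0.1294  0.2994] rot [3.1412e+00 5.0000e-04 2.1069e+00] F [-2.9  1.3  7. ]
[[np.float64(0.25), np.float64(-0.83), np.float64(-1.01)], [0, 0, -0.18]],[[np.float64(0.4), np.float64(-0.77), np.float64(-1.01)], [0, 0, -0.18]],[[np.float64(0.53), np.float64(-0.69), np.float64(-1.01)], [0, 0, -0.18]],[[np.float64(0.64), np.float64(-0.58), np.float64(-1.01)], [0, 0, -0.18]],[[np.float64(0.74), np.float64(-0.46), np.float64(-1.01)], [0, 0, -0.18]],[[np.float64(0.8), np.float64(-0.32), np.float64(-1.01)], [0, 0, -0.18]],[[np.float64(0.85), np.float64(-0.17), np.float64(-1.01)], [0, 0, -0.18]],[[np.float64(0.86), np.float64(-0.01), np.float64(-1.01)], [0, 0, -0.18]],[[np.float64(0.85), np.float64(0.14), np.float64(-1.01)], [0, 0, -0.18]],[[np.float64(0.81), np.float64(0.29), np.float64(-1.01)], [0, 0, -0.18]],
```

Call:
{"fn": "move_arm", "kwargs": {
  "targets": [
    [[0,0,-1.2],[0,0,0]],
    [[0.3,-0.9,-1.0],[0,0,-0.18]],
    [[0.4,-0.8,-1.0],[0,0,-0.18]],
    [[0.55,-0.7,-1.0],[0,0,-0.18]],
    [[0.7,-0.6,-1.0],[0,0,-0.18]],
    [[0.8,-0.5,-1.0],[0,0,-0.18]],
    [[0.9,-0.3,-1.0],[0,0,-0.18]],
    [[0.9,-0.2,-1.0],[0,0,-0.18]],
    [[0.9,0,-1.0],[0,0,-0.18]],
    [[0.9,0.1,-1.0],[0,0,-0.18]]
  ]
}}

```text
clock: 5.9
eef_pos: [0.3936, -0.149, 0.4016]
ee_rot: [-3.14, 0.001, -2.55]
force: [0.0, -0.5, 0.2]
gripper_width: -0.0001
```

```bash
python3 - <<'E'
from h import *
np.set_printoptions(precision=4,suppress=True)
s=read_state();print(s['eef_pos'],s['ee_rot'],s['force'])
C={}
for n in ['scene','top']:
    c=cam(n); C[n]=c
    for l in ['lid_edge','stud_grip']:
        print(n,l,[(w(c,d['position']),round(d['conf'],2)) for d in place_of(n,l)[:1]])
    r=lidcorners(c,n)
    if r: print([ray(c,u,v,.126) for u,v in r[1]])
    f=192/np.tan(np.radians(c['vertical_fov']/2)); p=c['R']@np.array([.49,-.069,.162])+c['t']; u,v=(f*p[:2]/p[2]+[c['cx'],c['cy']]).astype(int)
    c['crop']=cv2.resize(c['image'][v-40:v+40,u-50:u+50],None,fx=4,fy=4,interpolation=2); print(n,u-50,v-40)
    save(c,n+'1.png')
cv2.imwrite('pics/crop1.png',np.hstack([C['scene']['crop'],C['top']['crop']])[:,:,::-1])
E
```

```text
[ 0.3936 -0.149   0.4016] [-3.1402  0.0006 -2.5505] [ 0.0472 -0.4966  0.1896]
scene lid_edge [(array([ 0.4385, -0.0682,  0.1255]), 0.58)]
scene stud_grip [(array([ 0.4878, -0.0698,  0.1636]), 0.54)]
[array([ 0.7002, -0.2285,  0.126 ]), array([ 0.4344, -0.2162,  0.126 ]), array([0.4464, 0.0877, 0.126 ]), array([0.7069, 0.076 , 0.126 ])]
scene 149 112
top lid_edge [(array([ 0.5712, -0.0715, -0.0005]), 0.64)]
top stud_grip [(array([ 0.4868, -0.074 ,  0.1641]), 0.75)]
[array([ 0.4264, -0.2176,  0.126 ]), array([0.4435, 0.0854, 0.126 ]), array([0.7068, 0.0755, 0.126 ]), array([ 0.6941, -0.2351,  0.126 ])]
top 262 201
```

View pics/crop1.png

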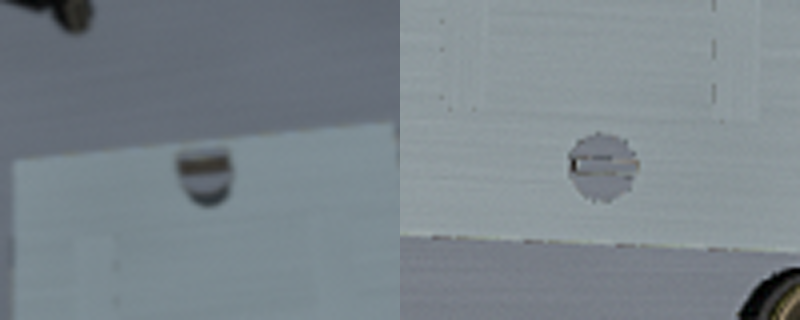

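The crop shows the lid shut, flush with the rim. The wing is at scene pixel (200,153) and top pixel (313,242), still along the bin's y. Both views put the stud at about (0.488, -0.071, 0.163), and the bin yaw is about -0.043. Next I'll move above it with the gripper open.

```bash
python3 - <<'E'
from h import *
c=cam('top'); print(ray(c,313.0,243,.151),ray(c,313.2,242.2,.17))
c=cam('scene'); print(ray(c,200,152.7,.167))
plan([.488,-.0705,.36],.936)
E
```

```text
[ 0.48526323 -0.07143458  0.151     ] [ 0.48697439 -0.06943071  0.17      ]
[ 0.49478323 -0.06702692  0.167     ]
pos [ 0.3937 -0.1487  0.4003] rot [ 3.1411e+00 -3.0000e-04 -2.5569e+00] F [-0.4  0.2 -0. ]
[[np.float64(-1.22), np.float64(0.13), np.float64(0.4)], [0, 0, -0.094]],[[np.float64(-1.22), np.float64(0.02), np.float64(0.4)], [0, 0, -0.094]],[[np.float64(-1.22), np.float64(-0.1), np.float64(0.4)], [0, 0, -0.094]],[[np.float64(-1.21), np.float64(-0.21), np.float64(0.4)], [0, 0, -0.094]],[[np.float64(-1.18), np.float64(-0.32), np.float64(0.4)], [0, 0, -0.094]],[[np.float64(-1.15), np.float64(-0.43), np.float64(0.4)], [0, 0, -0.094]],[[np.float64(-1.1), np.float64(-0.54), np.float64(0.4)], [0, 0, -0.094]],[[np.float64(-1.05), np.float64(-0.64), np.float64(0.4)], [0, 0, -0.094]],[[np.float64(-0.98), np.float64(-0.73), np.float64(0.4)], [0, 0, -0.094]],[[np.float64(-0.91), np.float64(-0.82), np.float64(0.4)], [0, 0, -0.094]],
```

Call:
{"fn": "move_arm", "kwargs": {
  "targets": [
    [[-1.22,0.13,0.4],[0,0,-0.094]],
    [[-1.22,0.02,0.4],[0,0,-0.094]],
    [[-1.22,-0.1,0.4],[0,0,-0.094]],
    [[-1.21,-0.21,0.4],[0,0,-0.094]],
    [[-1.18,-0.32,0.4],[0,0,-0.094]],
    [[-1.15,-0.43,0.4],[0,0,-0.094]],
    [[-1.1,-0.54,0.4],[0,0,-0.094]],
    [[-1.05,-0.64,0.4],[0,0,-0.094]],
    [[-0.98,-0.73,0.4],[0,0,-0.094]],
    [[-0.9,-0.8,0.4],[0,0,-0.094]]
  ],
  "hand": 0
}}

```text
clock: 7.65
eef_pos: [0.4879, -0.07, 0.3602]
ee_rot: [3.141, 0.0, -1.614]
force: [0.4, 0.9, -0.9]
gripper_width: 0.085
```

```bash
python3 - <<'E'
from h import *
c=cam('scene'); save(c,'scene2.png'); cv2.imwrite('pics/crop2.png',cv2.resize(c['image'][80:200,120:280],None,fx=4,fy=4,interpolation=2)[:,:,::-1])
s=read_state(); print(np.round(s['q'],3))
plan([.488,-.0705,.328],0,10)
E
```

```text
[-3.040e-01  1.760e-01 -2.460e-01  1.150e+00  1.000e-03 -1.836e+00]
pos [ 0.4886 -0.0694  0.3597] rot [ 3.1413e+00  8.0000e-04 -1.6102e+00] F [ 0.8  0.5 -0.6]
[[np.float64(0.01), np.float64(0.01), np.float64(0.32)], [0, 0, 0.0]],[[np.float64(0.01), np.float64(0.01), np.float64(0.32)], [0, 0, 0.0]],[[np.float64(0.01), np.float64(0.01), np.float64(0.32)], [0, 0, 0.0]],[[np.float64(0.01), np.float64(0.01), np.float64(0.32)], [0, 0, 0.0]],[[np.float64(0.01), np.float64(0.01), np.float64(0.32)], [0, 0, 0.0]],[[np.float64(0.01), np.float64(0.01), np.float64(0.32)], [0, 0, 0.0]],[[np.float64(0.01), np.float64(0.01), np.float64(0.32)], [0, 0, 0.0]],[[np.float64(0.01), np.float64(0.01), np.float64(0.32)], [0, 0, 0.0]],[[np.float64(0.01), np.float64(0.01), np.float64(0.32)], [0, 0, 0.0]],[[np.float64(0.01), np.float64(0.01), np.float64(0.32)], [0, 0, 0.0]],
```

View pics/crop2.png

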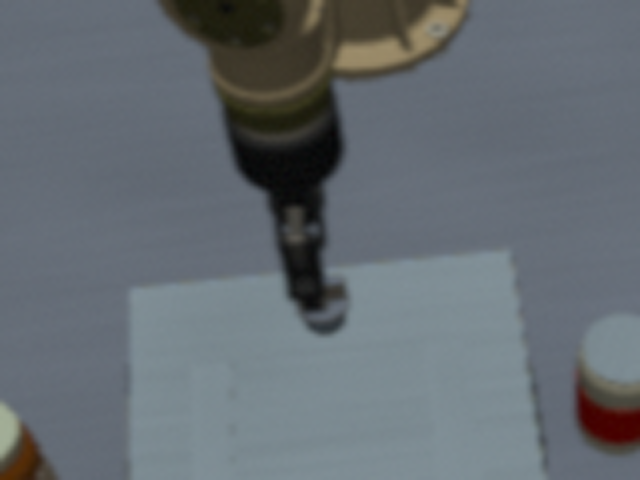

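The crop shows the open gripper straddling the stud's wing (crop pixel about (325,300)). Next I'll descend and grip.

Call:
{"fn": "move_arm", "kwargs": {
  "targets": [
    [[0,0,0.4],[0,0,0]],
    [[0,0,0.4],[0,0,0]],
    [[0,0,0.4],[0,0,0]],
    [[0,0,0.4],[0,0,0]],
    [[0,0,0.4],[0,0,0]],
    [[0,0,0.4],[0,0,0]],
    [[0,0,0.4],[0,0,0]],
    [[0,0,0.4],[0,0,0]],
    [[0,0,0],[0,0,0]],
    [[0,0,0],[0,0,0]]
  ]
}}

```text
clock: 8.95
eef_pos: [0.4875, -0.0704, 0.3287]
ee_rot: [-3.142, -0.0, -1.616]
force: [-0.1, -0.5, -0.6]
gripper_width: 0.0853
```

Call:
{"fn": "move_arm", "kwargs": {
  "targets": [
    [[0,0,0],[0,0,0]],
    [[0,0,0],[0,0,0]],
    [[0,0,0],[0,0,0]],
    [[0,0,0],[0,0,0]],
    [[0,0,0],[0,0,0]],
    [[0,0,0],[0,0,0]],
    [[0,0,0],[0,0,0]],
    [[0,0,0],[0,0,0]],
    [[0,0,0],[0,0,0]],
    [[0,0,0],[0,0,0]]
  ],
  "hand": 1
}}

```text
clock: 10.2
eef_pos: [0.4872, -0.0703, 0.3285]
ee_rot: [3.141, -0.0, -1.616]
force: [-4.9, -0.1, 2.8]
gripper_width: 0.0086
```

Call:
{"fn": "move_arm", "kwargs": {
  "targets": [
    [[0,0,0.1],[0,0,0]],
    [[0,0,0.1],[0,0,0]],
    [[0,0,0.1],[0,0,0]],
    [[0,0,0.1],[0,0,0]],
    [[0,0,0.05],[0,0,0]],
    [[0,0,0],[0,0,0]],
    [[0,0,0],[0,0,0]],
    [[0,0,0],[0,0,0]],
    [[0,0,0],[0,0,0]],
    [[0,0,0],[0,0,0]]
  ]
}}

```text
clock: 11.45
eef_pos: [0.4871, -0.0703, 0.3242]
ee_rot: [3.141, -0.0, -1.616]
force: [-5.1, -1.5, 5.0]
gripper_width: 0.0086
```

Call:
{"fn": "move_arm", "kwargs": {
  "targets": [
    [[0,0,0.05],[0,0,0]],
    [[0,0,0.05],[0,0,0]],
    [[0,0,0],[0,0,0]],
    [[0,0,0],[0,0,0]],
    [[0,0,0],[0,0,0]],
    [[0,0,0],[0,0,0]],
    [[0,0,0],[0,0,0]],
    [[0,0,0],[0,0,0]],
    [[0,0,0],[0,0,0]],
    [[0,0,0],[0,0,0]]
  ]
}}

```text
clock: 12.7
eef_pos: [0.4872, -0.0703, 0.3233]
ee_rot: [3.141, -0.0, -1.616]
force: [-6.0, 0.1, 6.1]
gripper_width: 0.0082
```

Call:
{"fn": "move_arm", "kwargs": {
  "targets": [
    [[0,0,0.05],[0,0,0]],
    [[0,0,0.05],[0,0,0]],
    [[0,0,0],[0,0,0]],
    [[0,0,0],[0,0,0]],
    [[0,0,0],[0,0,0]],
    [[0,0,0],[0,0,0]],
    [[0,0,0],[0,0,0]],
    [[0,0,0],[0,0,0]],
    [[0,0,0],[0,0,0]],
    [[0,0,0],[0,0,0]]
  ]
}}

```text
clock: 13.95
eef_pos: [0.4872, -0.0703, 0.3223]
ee_rot: [3.141, -0.0, -1.616]
force: [-5.6, -0.2, 5.8]
gripper_width: 0.0084
```

Call:
{"fn": "move_arm", "kwargs": {
  "targets": [
    [[0,0,0.05],[0,0,0]],
    [[0,0,0.05],[0,0,0]],
    [[0,0,0],[0,0,0]],
    [[0,0,0],[0,0,0]],
    [[0,0,0],[0,0,0]],
    [[0,0,0],[0,0,0]],
    [[0,0,0],[0,0,0]],
    [[0,0,0],[0,0,0]],
    [[0,0,0],[0,0,0]],
    [[0,0,0],[0,0,0]]
  ]
}}

```text
clock: 15.2
eef_pos: [0.4871, -0.0703, 0.3214]
ee_rot: [3.141, -0.0, -1.616]
force: [-5.8, 0.1, 4.8]
gripper_width: 0.0083
```

Call:
{"fn": "move_arm", "kwargs": {
  "targets": [
    [[0,0,0.05],[0,0,0]],
    [[0,0,0.05],[0,0,0]],
    [[0,0,0],[0,0,0]],
    [[0,0,0],[0,0,0]],
    [[0,0,0],[0,0,0]],
    [[0,0,0],[0,0,0]],
    [[0,0,0],[0,0,0]],
    [[0,0,0],[0,0,0]],
    [[0,0,0],[0,0,0]],
    [[0,0,0],[0,0,0]]
  ]
}}

```text
clock: 16.45
eef_pos: [0.4871, -0.0703, 0.3205]
ee_rot: [3.141, -0.0, -1.616]
force: [-6.1, 0.5, 5.8]
gripper_width: 0.0083
```

Call:
{"fn": "move_arm", "kwargs": {
  "targets": [
    [[0,0,0.05],[0,0,0]],
    [[0,0,0.05],[0,0,0]],
    [[0,0,0],[0,0,0]],
    [[0,0,0],[0,0,0]],
    [[0,0,0],[0,0,0]],
    [[0,0,0],[0,0,0]],
    [[0,0,0],[0,0,0]],
    [[0,0,0],[0,0,0]],
    [[0,0,0],[0,0,0]],
    [[0,0,0],[0,0,0]]
  ]
}}

```text
clock: 17.7
eef_pos: [0.4872, -0.0703, 0.3195]
ee_rot: [3.141, -0.0, -1.616]
force: [-4.9, -0.7, 6.9]
gripper_width: 0.0084
```

Call:
{"fn": "move_arm", "kwargs": {
  "targets": [
    [[0,0,0.05],[0,0,0]],
    [[0,0,0.05],[0,0,0]],
    [[0,0,0],[0,0,0]],
    [[0,0,0],[0,0,0]],
    [[0,0,0],[0,0,0]],
    [[0,0,0],[0,0,0]],
    [[0,0,0],[0,0,0]],
    [[0,0,0],[0,0,0]],
    [[0,0,0],[0,0,0]],
    [[0,0,0],[0,0,0]]
  ]
}}

```text
clock: 18.95
eef_pos: [0.4871, -0.0703, 0.3185]
ee_rot: [3.141, -0.0, -1.616]
force: [-6.7, 1.4, 7.0]
gripper_width: 0.0084
```

Call:
{"fn": "move_arm", "kwargs": {
  "targets": [
    [[0,0,0.05],[0,0,0]],
    [[0,0,0.05],[0,0,0]],
    [[0,0,0],[0,0,0]],
    [[0,0,0],[0,0,0]],
    [[0,0,0],[0,0,0]],
    [[0,0,0],[0,0,0]],
    [[0,0,0],[0,0,0]],
    [[0,0,0],[0,0,0]],
    [[0,0,0],[0,0,0]],
    [[0,0,0],[0,0,0]]
  ]
}}

```text
clock: 20.2
eef_pos: [0.4871, -0.0703, 0.3176]
ee_rot: [3.141, -0.0, -1.616]
force: [-6.7, -0.4, 7.9]
gripper_width: 0.0083
```

Call:
{"fn": "move_arm", "kwargs": {
  "targets": [
    [[0,0,0.05],[0,0,0]],
    [[0,0,0.05],[0,0,0]],
    [[0,0,0],[0,0,0]],
    [[0,0,0],[0,0,0]],
    [[0,0,0],[0,0,0]],
    [[0,0,0],[0,0,0]],
    [[0,0,0],[0,0,0]],
    [[0,0,0],[0,0,0]],
    [[0,0,0],[0,0,0]],
    [[0,0,0],[0,0,0]]
  ]
}}

```text
clock: 21.45
eef_pos: [0.4871, -0.0703, 0.3166]
ee_rot: [3.141, -0.0, -1.616]
force: [-6.7, 0.5, 8.6]
gripper_width: 0.0082
```

Call:
{"fn": "move_arm", "kwargs": {
  "targets": [
    [[0,0,0.05],[0,0,0]],
    [[0,0,0.05],[0,0,0]],
    [[0,0,0],[0,0,0]],
    [[0,0,0],[0,0,0]],
    [[0,0,0],[0,0,0]],
    [[0,0,0],[0,0,0]],
    [[0,0,0],[0,0,0]],
    [[0,0,0],[0,0,0]],
    [[0,0,0],[0,0,0]],
    [[0,0,0],[0,0,0]]
  ]
}}

```text
clock: 22.7
eef_pos: [0.4871, -0.0703, 0.3157]
ee_rot: [3.141, -0.0, -1.616]
force: [-8.0, -0.5, 7.7]
gripper_width: 0.0085
```

Call:
{"fn": "move_arm", "kwargs": {
  "targets": [
    [[0,0,0.05],[0,0,0]],
    [[0,0,0.05],[0,0,0]],
    [[0,0,0],[0,0,0]],
    [[0,0,0],[0,0,0]],
    [[0,0,0],[0,0,0]],
    [[0,0,0],[0,0,0]],
    [[0,0,0],[0,0,0]],
    [[0,0,0],[0,0,0]],
    [[0,0,0],[0,0,0]],
    [[0,0,0],[0,0,0]]
  ]
}}

```text
clock: 23.95
eef_pos: [0.4871, -0.0703, 0.3148]
ee_rot: [3.141, -0.0, -1.616]
force: [-6.8, 0.5, 8.7]
gripper_width: 0.0083
```

Call:
{"fn": "move_arm", "kwargs": {
  "targets": [
    [[0,0,0.05],[0,0,0]],
    [[0,0,0.05],[0,0,0]],
    [[0,0,0],[0,0,0]],
    [[0,0,0],[0,0,0]],
    [[0,0,0],[0,0,0]],
    [[0,0,0],[0,0,0]],
    [[0,0,0],[0,0,0]],
    [[0,0,0],[0,0,0]],
    [[0,0,0],[0,0,0]],
    [[0,0,0],[0,0,0]]
  ]
}}

```text
clock: 25.2
eef_pos: [0.4871, -0.0703, 0.3138]
ee_rot: [3.141, -0.0, -1.616]
force: [-7.1, 0.7, 9.6]
gripper_width: 0.0085
```

```bash
python3 -c "
from h import *
F=[];Z=[];M=[]
for i in range(6):
    camera('top' if i else 'scene'); s=read_state(); F.append(s['force']);M.append(s['moment']);Z.append(s['eef_pos'][2])
print(np.mean(F,0),np.std(F,0),np.mean(M,0),np.mean(Z))
c=cam('scene');save(c,'scene3.png')
cv2.imwrite('pics/crop3.png',cv2.resize(c['image'][110:180,160:250],None,fx=7,fy=7,interpolation=2)[:,:,::-1])
"
```

```text
[-7.09071898  0.34211474  9.44840599] [0.24423599 0.35836796 0.42876776] [0.0670896  1.49219669 0.01793744] 0.31382701619572445
```

View pics/crop3.png

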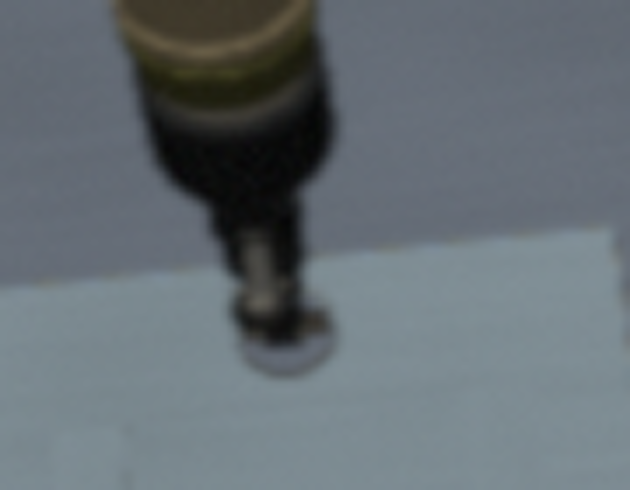

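Travel is 14.7 mm and the force has followed the spring's line (about 0.43 N/mm) with no step. So the seat hasn't been met, and the depth is past the 14 mm at which turning is free at the latest. The crop shows the flange low, close to the lid, and still gripped. I'll relieve the side load a little and start turning gently.

Call:
{"fn": "move_arm", "kwargs": {
  "targets": [
    [[0,0.05,0.02],[0,0,0]],
    [[0,0.03,0],[0,0,0]],
    [[0,0,0],[0,0,0.02]],
    [[0,0,0],[0,0,0.02]],
    [[0,0,0],[0,0,0.02]],
    [[0,0,0],[0,0,0.02]],
    [[0,0,0],[0,0,0]],
    [[0,0,0],[0,0,0]],
    [[0,0,0],[0,0,0]],
    [[0,0,0],[0,0,0]]
  ]
}}

```text
clock: 26.8
eef_pos: [0.4868, -0.0703, 0.3139]
ee_rot: [-3.141, -0.0, -1.696]
force: [-5.9, 0.5, 9.5]
gripper_width: 0.0082
```

```bash
python3 -c "
from h import *
F=[];M=[]
for i in range(4):
    camera('top'); s=read_state(); F.append(s['force']);M.append(s['moment'])
print(np.mean(F,0),np.mean(M,0),np.std(M,0),s['ee_rot'],s['eef_pos'],s['tau'])
"
```

```text
[-5.50713687  0.1170538   9.16732569] [0.09240797 1.20457325 0.01774995] [0.01967703 0.01981178 0.01289182] [-3.14063036e+00 -2.10315611e-04 -1.69631585e+00] [ 0.48674134 -0.07030991  0.31384196] [ 1.56169343e-01 -3.57745099e+01  2.77222824e+01 -2.48094477e+00
  3.83231342e-01  1.26619867e-02]
```

Call:
{"fn": "move_arm", "kwargs": {
  "targets": [
    [[0,0.05,0],[0,0,0.03]],
    [[0,0.03,0],[0,0,0.03]],
    [[0,0,0],[0,0,0.03]],
    [[0,0,0],[0,0,0.03]],
    [[0,0,0],[0,0,0.03]],
    [[0,0,0],[0,0,0]],
    [[0,0,0],[0,0,0]],
    [[0,0,0],[0,0,0]],
    [[0,0,0],[0,0,0]],
    [[0,0,0],[0,0,0]]
  ]
}}

```text
clock: 28.25
eef_pos: [0.4864, -0.0703, 0.3141]
ee_rot: [-3.139, 0.0, -1.846]
force: [-5.4, 0.3, 8.2]
gripper_width: 0.0083
```

```bash
python3 -c "
from h import *
F=[];M=[]
for i in range(3):
    camera('top'); s=read_state(); F.append(s['force']);M.append(s['moment'])
print(np.mean(F,0),np.mean(M,0),s['ee_rot'],s['eef_pos'])
"
```

```text
[-4.47141801  0.33655423  9.13249322] [0.09678836 0.97209991 0.00241616] [-3.13927398e+00  1.01551853e-04 -1.84627983e+00] [ 0.48637725 -0.07029892  0.31408431]
```

Call:
{"fn": "move_arm", "kwargs": {
  "targets": [
    [[0,0.05,0.02],[0,0,0.07]],
    [[0,0.05,0],[0,0,0.07]],
    [[0,0,0],[0,0,0.07]],
    [[0,0,0],[0,0,0.07]],
    [[0,0,0],[0,0,0.07]],
    [[0,0,0],[0,0,0.07]],
    [[0,0,0],[0,0,0.07]],
    [[0,0,0],[0,0,0.07]],
    [[0,0,0],[0,0,0.07]],
    [[0,0,0],[0,0,0]]
  ]
}}

```text
clock: 29.65
eef_pos: [0.4858, -0.0701, 0.3141]
ee_rot: [-3.139, 0.002, -2.477]
force: [-3.7, 0.4, 8.2]
gripper_width: 0.0088
```

```bash
python3 -c "
from h import *
F=[];M=[]
for i in range(3):
    camera('top'); s=read_state(); F.append(s['force']);M.append(s['moment'])
print(np.mean(F,0),np.mean(M,0),s['ee_rot'],s['eef_pos'])
"
```

```text
[-3.5833203   0.73763422  8.67777962] [0.06125893 0.75567004 0.011257  ] [-3.13895212e+00  2.09458602e-03 -2.47627895e+00] [ 0.4857523  -0.07007775  0.31406416]
```

Call:
{"fn": "move_arm", "kwargs": {
  "targets": [
    [[0,0,0.01],[0,0,0.08]],
    [[0,0,0],[0,0,0.08]],
    [[0,0,0],[0,0,0.08]],
    [[0,0,0],[0,0,0.08]],
    [[0,0,0],[0,0,0.08]],
    [[0,0,0],[0,0,0.08]],
    [[0,0,0],[0,0,0.08]],
    [[0,0,0],[0,0,0.08]],
    [[0,0,0],[0,0,0.07]],
    [[0,0,0],[0,0,0]]
  ]
}}

```text
clock: 31.05
eef_pos: [0.4856, -0.0699, 0.3139]
ee_rot: [3.142, 0.003, 3.097]
force: [-3.6, 2.0, 8.9]
gripper_width: 0.008
```

```bash
python3 -c "
from h import *
F=[];M=[]
for i in range(3):
    camera('top'); s=read_state(); F.append(s['force']);M.append(s['moment'])
print(np.mean(F,0),np.mean(M,0),s['ee_rot'],s['eef_pos'])
"
```

```text
[-3.78535828  1.28264416  9.07603926] [0.23818013 0.885424   0.05349319] [3.14153528e+00 2.87334144e-03 3.09711894e+00] [ 0.48560355 -0.06986433  0.31387993]
```

Call:
{"fn": "move_arm", "kwargs": {
  "targets": [
    [[0,0,-0.05],[0,0,0]],
    [[0,0,-0.05],[0,0,0]],
    [[0,0,-0.05],[0,0,0]],
    [[0,0,-0.05],[0,0,0]],
    [[0,0,-0.05],[0,0,0]],
    [[0,0,-0.05],[0,0,0]],
    [[0,0,-0.05],[0,0,0]],
    [[0,0,0],[0,0,0]],
    [[0,0,0],[0,0,0]],
    [[0,0,0],[0,0,0]]
  ]
}}

```text
clock: 32.45
eef_pos: [0.4856, -0.0699, 0.3172]
ee_rot: [3.141, 0.003, 3.097]
force: [-3.8, 0.0, 7.0]
gripper_width: 0.0084
```

```bash
python3 -c "
from h import *
F=[];M=[]
for i in range(3):
    camera('top'); s=read_state(); F.append(s['force']);M.append(s['moment'])
print(np.mean(F,0),np.mean(M,0),s['ee_rot'],s['eef_pos'])
"
```

```text
[-3.27618303  1.03713837  7.97343299] [0.24813728 0.75996597 0.00789098] [3.14152322e+00 2.76150139e-03 3.09707434e+00] [ 0.48560902 -0.06988466  0.31720408]
```

Call:
{"fn": "move_arm", "kwargs": {
  "targets": [
    [[0,0,-0.05],[0,0,0]],
    [[0,0,0],[0,0,0]],
    [[0,0,0],[0,0,0]],
    [[0,0,0],[0,0,0]],
    [[0,0,0],[0,0,0]],
    [[0,0,0],[0,0,0]],
    [[0,0,0],[0,0,0]],
    [[0,0,0],[0,0,0]],
    [[0,0,0],[0,0,0]],
    [[0,0,0],[0,0,0]]
  ],
  "hand": 0
}}

```text
clock: 33.85
eef_pos: [0.4849, -0.0699, 0.3167]
ee_rot: [-3.141, 0.0, 3.097]
force: [1.0, -0.4, -0.9]
gripper_width: 0.085
```

Call:
{"fn": "move_arm", "kwargs": {
  "targets": [
    [[0,0,-0.8],[0,0,0]],
    [[0,0,-0.8],[0,0,0]],
    [[0,0,-0.8],[0,0,0]],
    [[0,0,-0.8],[0,0,0]],
    [[0,0,-0.8],[0,0,0]],
    [[0,0,-0.8],[0,0,0]],
    [[2,0,-0.8],[0,0,0]],
    [[3,0,-0.8],[0,0,0]],
    [[3,0,-0.8],[0,0,0]],
    [[2,0,-0.8],[0,0,0]]
  ]
}}

```text
clock: 35.1
eef_pos: [0.3838, -0.0652, 0.3972]
ee_rot: [-3.142, -0.0, 3.097]
force: [0.6, 0.1, -0.2]
gripper_width: 0.0856
```

```bash
python3 - <<'E'
from h import *
np.set_printoptions(precision=4,suppress=True)
s=read_state();print(s['eef_pos'],s['force'])
C=[]
for n in ['scene','top']:
    c=cam(n)
    for l in ['lid_edge','stud_grip','can_mid','jar_mid','carton_mid']:
        print(n,l,[(w(c,d['position']),round(d['conf'],2)) for d in place_of(n,l)[:1]])
    f=192/np.tan(np.radians(c['vertical_fov']/2)); p=c['R']@np.array([.487,-.07,.15])+c['t']; u,v=(f*p[:2]/p[2]+[c['cx'],c['cy']]).astype(int)
    C.append(cv2.resize(c['image'][v-40:v+40,u-50:u+50],None,fx=4,fy=4,interpolation=2))
cv2.imwrite('pics/crop4.png',np.hstack(C)[:,:,::-1])
E
```

```text
[ 0.3838 -0.0652  0.3972] [ 0.5532  0.1464 -0.1558]
scene lid_edge [(array([ 0.4405, -0.0663,  0.1209]), 0.73)]
scene stud_grip [(array([ 0.4873, -0.0701,  0.151 ]), 0.44)]
scene can_mid [(array([0.5433, 0.1614, 0.0552]), 0.62)]
scene jar_mid [(array([ 0.5492, -0.338 ,  0.0545]), 0.75)]
scene carton_mid [(array([0.5399, 0.1619, 0.0552]), 0.73)]
top lid_edge [(array([ 0.4394, -0.0679,  0.1263]), 0.59)]
top stud_grip [(array([ 0.4845, -0.0724,  0.1564]), 0.51)]
top can_mid [(array([0.545 , 0.1591, 0.0525]), 0.69)]
top jar_mid []
top carton_mid [(array([0.6312, 0.2617, 0.0976]), 0.88)]
```

View pics/crop4.png

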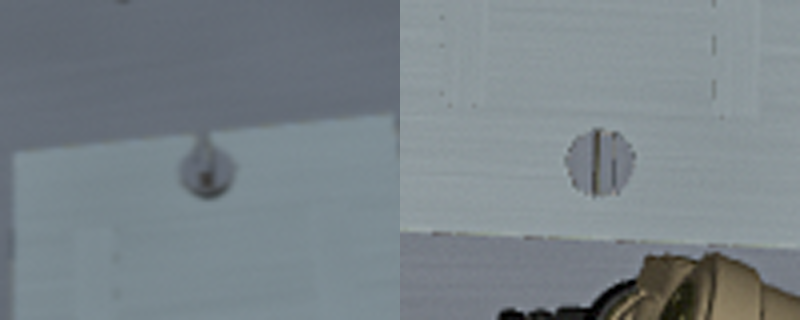

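The crop shows the wing along the bin's x (top-view crop, about x=605, y=163). The stud is still about 9 mm down, as it should be with the cam in its notch, and the lid is flush. I'm handing in.

```bash
python3 -c "
from h import *
print(job_done())"
```

```text
the job is handed in; nothing more can be done
None
```

I shut the lid, locked the stud and handed the job in at about 35.5 s; `job_done()` gives no verdict, so I can't confirm the result.

- **Lid:** pushed shut with the closed fingertips, reading about 7 N at the end. The last views put the front edge at 121–126 mm (126 mm is shut).
- **Stud depth:** pressed about 14.7 mm, the last 10 mm in 1 mm steps. The force rose along the spring's line (about 0.43 N/mm) to 9.5 N and never jumped, so the tip did not appear to meet its seat.
- **Turn:** a quarter turn with the wrist moment at or below 0.06 N m about the turning axis. I let it up about 3 mm, then opened the gripper and backed off.
- **Locked:** about 2 s after letting go, the wing lay along the bin's x. The stud stood at 151–156 mm, against 162 mm when up, which fits the cam sitting in its notch. The force reading was near zero.
- **Side load:** about 5–8 N pushed sideways while I pressed, because the grip was slightly off-centre. I eased it to about 3.5 N during the turn.
- **Bystanders:** the can, jar and carton were found within a few mm of where they started. Two network reports failed in the last look: the scene view took the can for the carton, and the top view missed the jar. In each case the other camera had it in place.

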